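# Sweep the wax scraps into the bench pan

### The job

Sweep the three scraps of casting wax on the open bench through the low front lip of the small metal bench pan, until each lies wholly inside between the pan's walls and none is left on the lip. Push them along the surface with the outside of the fingers, without lifting them or carrying them over the walls. Leave the glass pot, the black lid and the tweezers where they are.

Things in the scene. Friction and masses are not known exactly. Their poses are not given: they have to be found in the camera images.
- pan: small sheet-metal dustpan with a short wooden handle at the back, fixed to the bench. Origin: centre of its underside; +x out through the open front, y along the width, z up. Inside: x = -52 (back wall) to +55 mm, where the side walls end, y = -65 to +65 mm. Back, left and right walls 3 mm thick, 27 mm high. The handle reaches 134 mm behind the origin
- pan_mouth (a point): middle of the pan's open front, between the ends of the side walls (55 mm along +x from the pan's origin), on its floor, which is 2 mm thick. In front of it a thin lip, as wide as the pan, slopes down to the bench over 15 mm
- wax_1: lump of turquoise casting wax, about 31 x 34 x 10 mm, irregular outline, its lobes 5 to 10 mm high; loose, 15 to 30 g, lying flat on the bench. Origin: centre of its underside; z up, its yaw has no meaning for the job
- wax_2: lump of turquoise casting wax, about 31 x 34 x 10 mm, irregular outline, its lobes 5 to 10 mm high; loose, 15 to 30 g, lying flat on the bench. Origin: centre of its underside; z up, its yaw has no meaning for the job
- wax_3: lump of turquoise casting wax, about 31 x 34 x 10 mm, irregular outline, its lobes 5 to 10 mm high; loose, 15 to 30 g, lying flat on the bench. Origin: centre of its underside; z up, its yaw has no meaning for the job
- microscope: white stereo microscope to the right of the scraps, fixed, an obstacle between the robot's start and the work; it always stands in this place. Origin: on the bench, under its base; +x to its back, z up. The base spans x = -162 to +151, y = -115 to +111 mm and is 70 mm high; above it the column, head and knobs stay within x = -148 to +136, y = -107 to +116 mm, up to 435 mm high
- pot: small glass pot with a white lid, 38 mm across, 40 mm high, standing on the bench near the scraps; loose, to be left alone. Origin: centre of its underside
- lid: round black lid lying on the bench, 47 mm across, 20 mm high; loose, to be left alone. Origin: centre of its underside
- tweezers: metal tweezers lying on the bench behind the scraps, 17 x 124 x 9 mm, long side along its own y; loose, to be left alone. Origin: centre of its underside

How it is judged:
By the outcome, as a careful person would: the job done as asked, in the order asked, and still so for the second after the job is handed in, with the robot touching nothing.
It also fails if it takes over 64 s, if anything falls off the work surface, if the arm or the gripper's body presses on something with over 40 N, if the wrist force passes 120 N, or if a joint passes its speed limit or range.

### The arm

A 7-joint arm with a two-finger parallel gripper is mounted at the origin on a cart in front of the work surface, level with it; the furniture and walls round the work are solid. World frame = base frame: x ahead of the robot, y to its left, z up, the work surface at z = 0. Lengths are in m, angles in rad, forces in N, time in s.
With the tool pointing down it reaches from about 0.4 to 0.9 m from the base axis. Payload 5.5 kg.
Tool frame: the origin (TCP) lies on the centre line of the jaws, within the pads' length; the fingertips stand 25 mm ahead of it and the grasp point (between the pads) lies 6 mm ahead of it; z points along the fingers, y is the line along which they close (so a half turn about z gives the same grasp; the last joint's range is limited). The gripper opens to 85 mm and grips with 20 to 120 N. Pads are 22 mm wide; open, the fingers measure 114 mm over their backs; the gripper's body (76 mm by 85 mm) begins 54 mm behind the grasp point. The pads swing forward as they close: fully open they stand 13 mm farther back than shut.
Start: joints at [1.487, 0.501, -0.427, 1.55, 0.221, 1.138, -0.21], TCP at [0.221, -0.611, 0.256] pointing down, gripper open.
Joint ranges: [-2.88, 2.88], [-0.31, 2.03], [-1.54, 1.56], [0.2, 2.42], [-1.41, 4.55], [0.19, 2.02], [-2.57, 2.57]. Speed limits (rad/s): [2.57, 2.57, 3.14, 3.14, 3.14, 3.14, 3.14].

### API

Orientations are given as a unit quaternion [x, y, z, w].
In Python, from workcell import ctrl gives the robot as it stands. Calls block until the motion is done:
- ctrl.goto(position, orientation): joint-space move of the TCP to a pose.
- ctrl.servo_line(position, rate=0.15, frame=None, until_force=None): straight line of the TCP; frame=None keeps the orientation; rate is the mean speed in m/s. With until_force (N) it stops when the force on the tool has changed by that much, and returns True; else False.
- ctrl.goto_joints(angles): joint-space move.
- ctrl.grip(opening, grip_force=None): opening from 0.0 (shut) to 1.0 (fully open); grip_force is the grip in N (None keeps the last); returns when the fingers have stopped.
- ctrl.wait(seconds).
- ctrl.solve_ik(position, orientation): joint angles nearest the present ones, or None.
- ctrl.capture(name): name is "side" or "top"; returns a dict with "img" (420x560x3 uint8, blue, green, red), "mtx" (3x3 intrinsics, pixels), "dist_coeffs" ([k1, k2, p1, p2, k3] as OpenCV has them; the pictures are not rectified), "position" and "rotation" of the camera in the world. Camera axes: x right, y up, looking along -z (the intrinsics and any distortion apply to the point x, -y, -z); pixel columns grow to the right and rows downward; lengths in m; the calibration is good to about 2 mm. A picture is of the moment at which its call begins. There is no depth.
A pose or a line that the arm cannot do raises ctrl.IKError and nothing moves.
- ctrl.close_job(): hands the job in; it is judged then, once.
Trained networks look in a picture, given as the dict that the camera call returned (one of the last four; its "shot" number tells which), for a name from the list of things; names that differ only in an ending like _2 or _b are one class to them, and where a whole thing is asked for, a point or a joint stands for the part that bears it (a point fixed in the world has none). Each returns a list of dicts, best first, with "p" (0 to 1); they miss things now and then, are a little off and sometimes report something else, mostly with a low value. They report only what shows in the picture. A call takes as long as a camera call.
- ctrl.silhouettes(picture, target): "mask" (420x560 bool, what is visible of it) and "rect" ([left, top, right, bottom] in pixels, round what is visible of it).
- ctrl.pinpoint(picture, target): "pixel" ([column, row] in pixels: a listed point, or the origin of a listed thing).
Readings, each from a call of its own:
- ctrl.current_clock(): time.
- ctrl.current_qpos(): joint angles.
- ctrl.current_qd(): joint speeds.
- ctrl.current_effort(): joint torques, N m.
- ctrl.current_tcp_pos(): TCP position.
- ctrl.current_ee_rot(): TCP orientation.
- ctrl.current_contact_force(): force on the tool from outside, world axes, zero at the start.
- ctrl.current_ft_torque(): the same for the moment, N m.
- ctrl.current_gripper_width(): opening from 0.0 (shut) to 1.0 (fully open).
- ctrl.current_grasp_force(): force on a finger pad.
Only numpy, scipy, OpenCV 4.12 (cv2) and the standard library are available. Lean on these libraries where they do the work, as an engineer would, in place of code of your own. Each camera call takes 0.05 s, during which the arm holds its last target. There are 200 camera calls.

## Working session

There is one attempt and no reset: what is moved stays moved. The work goes in short steps, each a Python script; the robot and the scene stay as the last script left them, time stands still between calls to the robot, and variables do not carry over. Pictures are saved under pics/ and viewed, at most 10 in all, crops included, and the job is handed in when it is done.

```bash
mkdir -p pics; cat > h.py <<'E'
import numpy as np, cv2
from workcell import ctrl
def ray(c,px):
    u=cv2.undistortPoints(np.array([[px]],float),np.array(c["mtx"]),np.array(c["dist_coeffs"]))[0,0]
    R=np.array(c["rotation"])
    if R.shape!=(3,3):
        from scipy.spatial.transform import Rotation; R=Rotation.from_quat(R).as_matrix()
    return np.array(c["position"]),R@np.array([u[0],-u[1],-1.])
def toz(c,px,z=0.):
    p,d=ray(c,px); return p+d*(z-p[2])/d[2]
E
python3 - <<'E'
from h import *
for n in("top","side"):
    c=ctrl.capture(n); cv2.imwrite(f"pics/{n}0.png",c["img"]); print(n,np.round(c["position"],3))
    for t in("wax_1","pan","pan_mouth","pot","lid","tweezers","microscope"):
        for r in ctrl.pinpoint(c,t)[:4]: print(t,round(r["p"],2),np.round(r["pixel"],1),np.round(toz(c,r["pixel"],0.),4))
    for r in ctrl.silhouettes(c,"wax_1")[:4]:
        ys,xs=np.nonzero(r["mask"]); print("sil",round(r["p"],2),r["rect"],len(xs),np.round(toz(c,[xs.mean(),ys.mean()],.004),4))
print(ctrl.current_tcp_pos(),ctrl.current_ee_rot(),ctrl.current_clock())
E
```

```text
top [0.429 0.043 0.87 ]
wax_1 0.64 [237.5 225.2] [0.5343 0.1304 0.    ]
wax_1 0.64 [326.1 214.9] [ 0.5567 -0.0708  0.    ]
pan 0.7 [192.1 288.9] [0.3926 0.23   0.    ]
pan 0.24 [281.6 250.2] [0.4774 0.031  0.    ]
pan_mouth 0.56 [213.7 278.1] [0.4163 0.1823 0.    ]
pot 0.49 [281.  181.8] [0.6344 0.0312 0.    ]
pot 0.36 [193.  290.3] [0.3896 0.2279 0.    ]
lid 0.91 [254.5 167.3] [0.6692 0.0924 0.    ]
tweezers 0.64 [199.3 200.2] [0.5924 0.2186 0.    ]
sil 0.68 [318.8, 208.0, 327.5, 225.6] 128 [ 0.5521 -0.0643  0.004 ]
sil 0.65 [272.7, 244.0, 287.0, 257.6] 139 [0.4753 0.0336 0.004 ]
sil 0.44 [231.4, 217.4, 242.9, 231.8] 116 [0.5368 0.1323 0.004 ]
side [0.37  0.777 0.53 ]
wax_1 0.62 [281.5 258.9] [0.5352 0.1367 0.    ]
wax_1 0.5 [325.2 235.2] [0.4746 0.0467 0.    ]
wax_1 0.39 [299.7 201. ] [ 0.548 -0.058  0.   ]
pan 0.65 [357.5 313.3] [0.3888 0.2342 0.    ]
pan_mouth 0.64 [343.4 287.3] [0.4191 0.181  0.    ]
pot 0.89 [244.  213.2] [0.6443 0.0169 0.    ]
lid 0.77 [223.1 234.5] [0.6589 0.0962 0.    ]
tweezers 0.6 [247.6 214.8] [0.6356 0.0205 0.    ]
tweezers 0.53 [235.4 286. ] [0.5892 0.2251 0.    ]
sil 0.64 [292.5, 191.6, 308.7, 202.6] 93 [ 0.549  -0.0653  0.004 ]
sil 0.49 [273.7, 251.1, 292.9, 263.2] 147 [0.5334 0.1345 0.004 ]
[ 0.22096184 -0.61128301  0.25631271] [ 9.85004236e-01  1.72530153e-01  2.82311746e-05 -2.72771029e-06] 0.9
```

```bash
python3 - <<'E'
import cv2,numpy as np
a=cv2.imread("pics/top0.png")[140:350,140:420];b=cv2.imread("pics/side0.png")[150:390,170:450]
cv2.imwrite("pics/a.png",cv2.resize(a,None,fx=2.85,fy=2.85,interpolation=3))
cv2.imwrite("pics/b.png",cv2.resize(b,None,fx=2.5,fy=2.5,interpolation=3))
E
```

```text
(no output)
```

View pics/a.png

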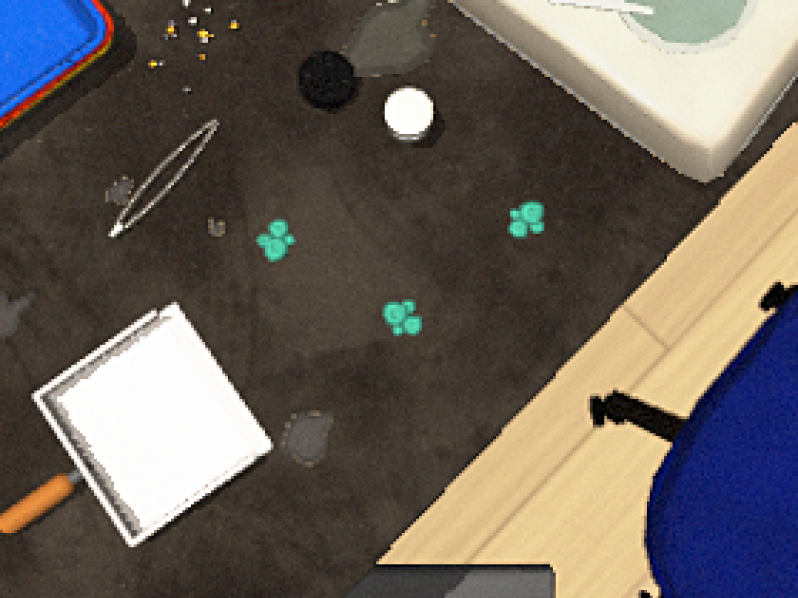

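View pics/b.png

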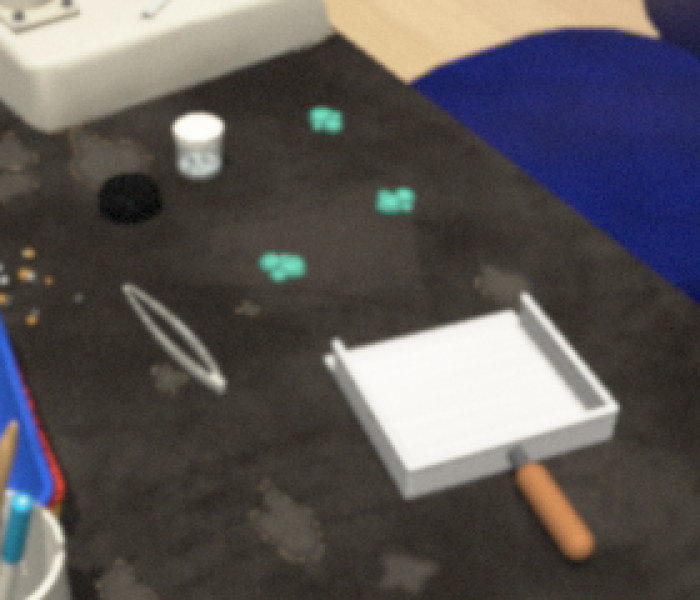

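View pics/top0.png

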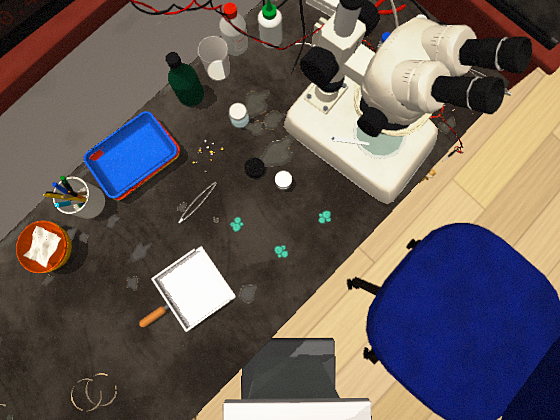

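The top view shows the pan (192,289) opening up and to the right, and wax at (237,225), (281,251) and (325,216). The pot (284,180), lid (254,167) and tweezers (197,202) sit behind the wax. The side view agrees. Next I'll fit the pan pose, locate the microscope and check the IK.

```bash
cat > plan.py <<'E'
from h import *
from scipy.spatial.transform import Rotation as Ro
def quat(yaw): # tool down, tool x axis along yaw
    return (Ro.from_euler('z',yaw)*Ro.from_euler('x',np.pi)).as_quat()
E
python3 - <<'E'
from plan import *
t=ctrl.capture("top"); s=ctrl.capture("side")
T=lambda x,y:[140+x/2.85,140+y/2.85]; S=lambda x,y:[170+x/2.5,150+y/2.5]
# outer wall-top corners -> pan xy ; which lateral: +y = left of +x
obs=[(t,T(35,395),(-55,68)),(t,T(133,545),(-55,-68)),(t,T(175,305),(55,68)),
     (s,S(405,470),(-55,68)),(s,S(617,408),(-55,-68)),(s,S(525,297),(55,-68)),(s,S(336,342),(55,68))]
W=np.array([toz(c,p,.027)[:2] for c,p,_ in obs]);M=np.array([m for *_,m in obs])/1000.
mw,mm=W.mean(0),M.mean(0);U,_,Vt=np.linalg.svd((M-mm).T@(W-mw));R=(U@Vt).T
o=mw-R@mm; print("pan",o,np.degrees(np.arctan2(R[1,0],R[0,0])),np.linalg.det(R),"\nres",np.round(W-(M@R.T+o),4).tolist(),"mouth",o+R@[.055,0])
for p in(T(710,180),T(455,0)): print("scope edge",np.round(toz(t,p,.0),3),np.round(toz(t,p,.07),3))
# turquoise blobs
for c in(t,s):
    h=cv2.cvtColor(c["img"],cv2.COLOR_BGR2HSV);m=cv2.inRange(h,(76,90,90),(92,255,255));m=cv2.morphologyEx(m,cv2.MORPH_CLOSE,np.ones((3,3)))
    n,_,st,ce=cv2.connectedComponentsWithStats(m)
    for i in range(1,n):
        if st[i,4]>40: print(st[i,4],np.round(ce[i]),np.round(toz(c,ce[i],.004),4))
print(np.degrees(Ro.from_quat(ctrl.current_ee_rot()).as_matrix()[:2,0]@[1,0]),Ro.from_quat(ctrl.current_ee_rot()).as_matrix()[:,0])
for yaw in (2.16,2.16-np.pi):
  for p in((.576,.105,.12),(.57,-.115,.1),(.4,.2,.03),(.38,-.25,.25)): print(yaw,p,np.round(q,2).tolist() if (q:=ctrl.solve_ik(p,quat(yaw))) is not None else None)
E
```

```text
pan [0.39097018 0.22910683] -56.828872920623915 1.000000000000001 
res [[-0.0022, -0.0009], [0.0011, -0.004], [0.0056, -0.0143], [-0.0024, 0.006], [-0.0009, 0.0017], [0.0017, 0.0057], [-0.0029, 0.0059]] mouth [0.42106296 0.18306962]
scope edge [ 0.583 -0.217  0.   ] [ 0.571 -0.196  0.07 ]
scope edge [ 0.735 -0.013  0.   ] [ 0.71  -0.009  0.07 ]
127 [325. 217.] [ 0.5523 -0.0667  0.004 ]
121 [236. 224.] [0.5366 0.1325 0.004 ]
130 [281. 251.] [0.4756 0.0328 0.004 ]
112 [300. 197.] [ 0.5494 -0.0656  0.004 ]
128 [328. 230.] [0.4723 0.0346 0.004 ]
152 [283. 256.] [0.5339 0.1336 0.004 ]
53.88370713815405 [9.40448103e-01 3.39937294e-01 4.56415844e-05]
2.16 (0.576, 0.105, 0.12) [0.36, 0.66, -0.79, 1.81, 0.58, 0.92, -0.11]
2.16 (0.57, -0.115, 0.1) [0.84, 0.77, -0.95, 1.83, 0.76, 0.96, 0.14]
2.16 (0.4, 0.2, 0.03) [0.21, 0.7, -0.89, 2.17, 0.9, 0.69, -0.72]
2.16 (0.38, -0.25, 0.25) [1.4, 0.24, -0.98, 2.01, 0.23, 1.01, 0.9]
-0.981592653589793 (0.576, 0.105, 0.12) [-0.5, 0.54, 0.36, 1.84, -0.26, 0.8, -2.56]
-0.981592653589793 (0.57, -0.115, 0.1) [-0.36, 0.64, 0.68, 1.87, -0.54, 0.82, -1.94]
-0.981592653589793 (0.4, 0.2, 0.03) [0.47, 1.07, -1.31, 2.17, 1.26, 1.1, 2.18]
-0.981592653589793 (0.38, -0.25, 0.25) [0.93, 0.15, -0.45, 2.03, 0.08, 0.98, -2.1]
```

```bash
cat >> plan.py <<'E'
O=np.array([.390,.2310]);Y=np.radians(-57.);C,S_=np.cos(Y),np.sin(Y);RP=np.array([[C,-S_],[S_,C]])
w=lambda p:O+RP@np.asarray(p,float)      # pan->world
inv=lambda p:RP.T@(np.asarray(p)[:2]-O)  # world->pan
def look(name=None,cams=("top","side")):
    for n in cams:
        c=ctrl.capture(n)
        if name: cv2.imwrite(f"pics/{name}_{n}.png",c["img"])
        m=cv2.inRange(cv2.cvtColor(c["img"],cv2.COLOR_BGR2HSV),(76,90,90),(92,255,255));m=cv2.morphologyEx(m,cv2.MORPH_CLOSE,np.ones((3,3)))
        k,_,st,ce=cv2.connectedComponentsWithStats(m)
        for i in range(1,k):
            if st[i,4]>25: q=toz(c,ce[i],.004); print(n,st[i,4],np.round(ce[i],1),"world",np.round(q[:2],3),"pan mm",np.round(1e3*inv(q)))
def push(wax,target,tip,z_safe=.12,back=.045,lead=.027):
    """wax,target in pan frame (m); tip = TCP z when the fingertips touch the bench"""
    wax,target=map(np.array,(wax,target));d=(target-wax)/np.linalg.norm(target-wax)
    D=RP@d;q=quat(np.arctan2(D[1],D[0]));P=lambda p,z:np.r_[w(p),z]
    s=wax-back*d;e=target-lead*d;m=s+d*max(0,(.095-s[0])/d[0]);m2=s+d*((.07-s[0])/d[0])
    ctrl.goto(P(s,z_safe),q)
    if tip is None:
        ctrl.servo_line(P(s,.04),.15)
        hit=ctrl.servo_line(P(s,.015),.02,until_force=3); tip=ctrl.current_tcp_pos()[2]; print("touch",hit,tip)
    ctrl.servo_line(P(s,tip+.002),.15)
    for p,z in((m,.002),(m2,.0045),(e,.0045)):
        if ctrl.servo_line(P(p,tip+z),.1,until_force=15): print("FORCE",ctrl.current_contact_force(),inv(ctrl.current_tcp_pos())); break
    x=ctrl.current_tcp_pos(); b=inv(x)-.012*d
    ctrl.servo_line(P(b,x[2]),.1); ctrl.servo_line(P(b,z_safe),.25)
    return tip
E
python3 - <<'E'
from plan import *
ctrl.goto([.38,-.25,.25],quat(2.16)); ctrl.grip(.15); print(ctrl.current_clock(),ctrl.current_gripper_width())
ctrl.goto([.46,.0,.2],quat(2.3))
tip=push(inv([.5352,.133]),(-.02,.02),None); print(tip,ctrl.current_clock()); look("a")
E
```

```text
3.15 0.15117978914487656
touch True 0.02544358319246161
0.02544358319246161 9.9
top 128 [324.5 216.5] world [ 0.552 -0.067] pan mm [338. -26.]
top 129 [280.8 250.9] world [0.476 0.033] pan mm [213. -36.]
side 112 [300.  197.5] world [ 0.549 -0.065] pan mm [335. -28.]
side 154 [352.9 319.3] world [0.394 0.253] pan mm [-16.  15.]
```

```bash
python3 - <<'E'
from plan import *
push(inv([.4742,.0335]),(-.015,-.035),.0254); ctrl.goto([.5,.0,.2],quat(2.16)); print(ctrl.current_clock()); look("b")
E
```

```text
16.3833
top 112 [181.2 287.8] world [0.395 0.253] pan mm [-16.  17.]
top 110 [195.5 306.3] world [0.355 0.221] pan mm [-10. -35.]
side 113 [299.8 197.3] world [ 0.55  -0.066] pan mm [336. -28.]
side 131 [381.8 309.6] world [0.353 0.221] pan mm [-11. -36.]
side 153 [352.9 319.3] world [0.394 0.253] pan mm [-16.  15.]
```

```bash
python3 - <<'E'
from plan import *
a=inv([.551,-.066]);t=np.array([.01,-.008]);d=(t-a)/np.linalg.norm(t-a);D=RP@d;q=quat(np.arctan2(D[1],D[0]));P=lambda p,z:np.r_[w(p),z]
s=a-.045*d;ctrl.goto(P(s,.15),q);ctrl.servo_line(P(s,.0274),.15)
e=s+d*.2;print(ctrl.servo_line(P(e,.0274),.1,until_force=15))
ctrl.servo_line(P(e-.012*d,.0274),.1);ctrl.servo_line(P(e-.012*d,.1),.25);ctrl.servo_line(P(e-.1*d,.15),.25)
print(ctrl.current_clock());look("c",)
E
```

```text
False
21.475
top 126 [256.9 257.9] world [0.46  0.086] pan mm [160. -20.]
top 112 [181.3 287.8] world [0.395 0.253] pan mm [-16.  16.]
top 112 [195.6 306.4] world [0.355 0.221] pan mm [-10. -35.]
side 156 [330.4 247.6] world [0.458 0.087] pan mm [158. -22.]
side 133 [381.9 309.5] world [0.353 0.221] pan mm [-11. -37.]
side 154 [353.  319.3] world [0.394 0.253] pan mm [-16.  15.]
```

```bash
python3 - <<'E'
from plan import *
push((.159,-.021),(.008,-.010),.0254); ctrl.goto([.5,.0,.2],quat(2.16)); print(ctrl.current_clock()); look("d")
a=cv2.imread("pics/d_top.png")[140:350,140:420];b=cv2.imread("pics/d_side.png")[170:380,200:480]
cv2.imwrite("pics/fin.png",cv2.resize(np.vstack([a,b]),None,fx=1.42,fy=1.42,interpolation=3))
E
```

```text
26.5833
top 112 [181.2 287.8] world [0.395 0.253] pan mm [-16.  17.]
top 227 [196.4 299.5] world [0.37  0.219] pan mm [ -1. -23.]
side 136 [362.1 304.1] world [0.384 0.216] pan mm [  9. -13.]
side 134 [382.  309.5] world [0.353 0.221] pan mm [-11. -37.]
side 153 [353.  319.3] world [0.393 0.253] pan mm [-16.  15.]
```

View pics/fin.png

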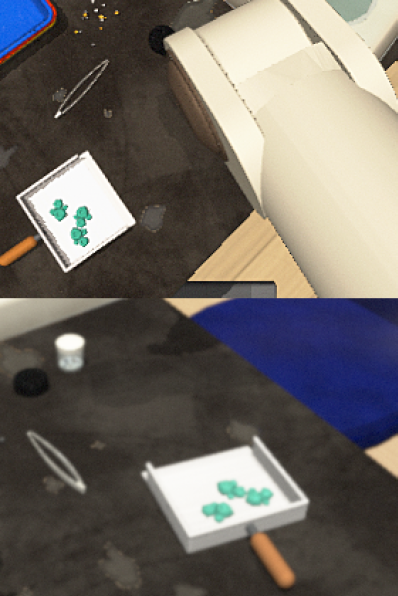

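The final picture shows all three scraps well inside the pan. The foremost reaches about 26 mm along the pan's x, and the walls end at 55 mm. The pot, lid and tweezers are unmoved.

```bash
python3 -c "
from workcell import ctrl
print(ctrl.close_job())"
```

```text
the job is handed in; nothing more can be done
None
```

All three wax scraps were swept through the front lip and lie wholly inside the pan, with the pot, lid and tweezers left where they were; I handed the job in at about 27 s.

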